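# Zero the meter's selector and click it up three

### The arm

A 6-joint arm with a two-finger parallel gripper is mounted at the origin on the work surface. World frame = base frame: x ahead of the robot, y to its left, z up, the work surface at z = 0. Lengths are in m, angles in rad, forces in N, time in s.
With the tool pointing down it reaches from about 0.275 to 0.725 m from the base axis. Payload 15.9 kg.
Tool frame: the origin (TCP) lies on the front face of the gripper's body, between the roots of the fingers; the fingertips stand 73 mm ahead of it and the grasp point (between the pads) lies 54 mm ahead of it (env.tips_ahead is the distance from the TCP to the fingertips, in m); z points along the fingers, y is the direction in which the jaws open and shut (so a half turn about z gives the same grasp; the last joint's range is limited). The gripper opens to 85 mm and grips with 20 to 120 N. Pads are 22 mm wide; open, the fingers measure 114 mm over their backs; the gripper's body (76 mm by 85 mm) begins 54 mm behind the grasp point. The pads swing forward as they close: fully open they stand 13 mm farther back than shut.
Start: joints at [-1.134, 0.213, -0.034, 1.323, 0, 1.571], TCP at [0.212, -0.453, 0.304] pointing down, gripper open.
Joint ranges: [-2.98, 2.98], [-0.74, 1.72], [-1.14, 1.35], [-2.1, 2.04], [-1.57, 1.44], [-3.14, 3.14]. Speed limits (rad/s): [1.89, 1.89, 2.39, 2.57, 3.14, 3.14].

### API

Orientations are given as a rotation vector (axis times angle).
In Python, from plant import env gives the robot as it stands.
- The arm moves only by the tool send_rows, never from a script. Its argument "series" is a list of rows, each a list of 3 entries, a list of its own where there are three numbers: the turn, a rotation vector about the world's x, y, z in rad, then the shift along the world's x, y, z in m, then the finger opening in m, from 0 to 0.0854. A call has 1 to 12 rows; each row is the pose to reach, as a shift and turn from the pose commanded when the call began; what a row does not reach only later rows make up. A row lasts 1/10 s, in which the tool goes at most 50 mm and 8.59 degrees, less where a joint would pass 70% of its speed; a pose out of reach is approached as far as the arm can. A call with a gripper value outside its range is refused whole. The fingers move at their own pace and stop on an object; the grip force is fixed at half the most. Time passes only in rows, so rows that repeat a pose let the fingers close. It gives the time, the measured TCP pose, the force and the opening at its end, in the units of the state.
- env.read_state(): the state, without advancing time (a new reading comes with each control period).
- env.capture(name): name is "scene" or "top" or "wrist"; returns a dict with "img" (480x640x3 uint8, blue, green, red), "fx", "fy", "cx", "cy" (pixels), "R" (3x3) and "t" (3): a world point X has camera coordinates R X + t. Camera axes: x right, y down, z forward; pixel columns grow to the right and rows downward; lengths in m; the calibration is good to about 2 mm. The wrist camera is an equidistant fisheye: a pixel r from the principal point sees the ray r / f radians off the axis. A picture is of the moment at which its call begins. There is no depth.
- env.job_done(): hands the job in, once; it reports no verdict.
The state is a dict: "time_s": time; "joints": joint angles; "joint_velocities": joint speeds; "effort": joint torques, N m; "position": TCP position; "tool_rot": TCP orientation; "force": force on the tool from outside, world axes, zero at the start; "ft_torque": the same for the moment, N m; "width": finger opening in m.
Only numpy, scipy, OpenCV 4.12 (cv2) and the standard library are available. Lean on these libraries where they do the work, as an engineer would, in place of code of your own. Each camera call takes 0.05 s, during which the arm holds its last target.

### The job

The selector on top of the seed meter has lost its setting. Push its pointer knob round with a fingertip, anticlockwise seen from above, until it rests against its end stop, then push it clockwise exactly three clicks and leave it sitting in the third. Do not pinch the knob, and leave the loose parts lying around it where they are.

Things in the scene. Friction and masses are not known exactly. Their poses are not given: they have to be found in the camera images.
- meter: Round disc seed meter, cover up, on a fixed 340 mm square fixture. Flat top of its aluminium cover: 280 mm across, 120 mm above the bench. Origin on the bench under the cover's centre, z up, x towards the seed inlet neck (open box outside the rim); the selector lies at x = -72 mm, y = 0. Fittings on the cover stand under 145 mm above the bench and over 50 mm from the selector's axis.
- selector_axis (a point): Point on the selector's vertical turning axis, on the face of its round pale scale plate (118 mm across), 124 mm above the bench. Nine dark marks on the plate, 30 degrees apart, 46 to 57 mm from the axis, are the positions 0 to 8; the thick mark is position 0, at the anticlockwise end stop.
- pointer_tip (a point): Tip of the black teardrop pointer knob, on its top, 44 mm from the axis, 31 mm above the scale plate; it turns with the knob. From above: a round tail of radius 18 mm about the axis, tapering with straight flanks to a rounded tip 10 mm wide. Its upright sides run from 4 to 31 mm above the plate; a white strip on top shows where it points.
- selector (a joint): Selector angle, rad: 0 at the anticlockwise end stop, growing clockwise from above, 0.5236 per click, hard stop at 4.189 (position 8). At 0 it points 60 degrees clockwise from the meter's x axis. A spring detent draws the free knob to the nearest position (exactly midway it may stay); each click takes about 0.1 Nm, most at its beginning (3 to 4 N, 30 mm from the axis). Starts at position 5 to 8.
- collar: Loose plain brass collar, 44 mm across, 20 mm high, lying on the cover. Origin under its centre. Leave alone.
- feed_wheel: Loose fluted red nylon feed wheel, 69 mm across, 50 mm high, standing on the bench beside the fixture. Origin under its centre. Leave alone.
- seed_plate: Loose flat blue seed plate, 190 mm across, 5 mm thick, lying on the bench. Origin under its centre. Leave alone.
- hex_shaft: Loose chrome hexagonal shaft, 260 mm long along its x axis, 22 mm across flats, lying on the bench. Origin under its middle. Leave alone.

How it is judged:
By the outcome, as a careful person would: the job done as asked, in the order asked, and still so for the second after the job is handed in, with the robot touching nothing.
It also fails if it takes over 64 s, if anything falls off the work surface, if the arm or the gripper's body presses on something with over 40 N, if the wrist force passes 120 N, or if a joint passes its speed limit or range.

## Working session

There is one attempt and no reset: what is moved stays moved. The work goes in short steps, Python scripts to look and compute and a tool call to move; the robot and the scene stay as the last step left them, time stands still between calls to the robot, and variables do not carry over. Pictures are saved under pics/ and viewed, and the job is handed in when it is done.

Besides the shell and the picture viewer there is one more tool, called after ">>>" by a JSON object that holds its "method" and its "body", one argument or row to a line. send_rows: Moves the arm, as the interface text tells. Its arguments: {"type":"object","properties":{"series":{"type":"array"}},"required":["series"]}

```bash
mkdir -p pics; ls; python3 - <<'E'
from plant import env
import cv2
print(env.read_state(), env.tips_ahead)
for n in ("scene","top","wrist"):
    c=env.capture(n); cv2.imwrite(f"pics/{n}0.png",c["img"]); print(n,{k:c[k] for k in c if k!="img"})
E
```

```text
pics
{'time_s': 0.0, 'joints': array([-1.13399979e+00,  2.13397663e-01, -3.50667844e-02,  1.32348155e+00,
       -1.65245782e-05,  1.57079343e+00]), 'joint_velocities': array([ 1.70895016e-04,  8.79394244e-04, -7.37115800e-05, -1.04444169e-03,
        1.45473462e-03,  5.06049897e-05]), 'effort': array([-3.83713574e-03, -6.86169434e+01,  4.87115693e+01,  1.72406930e-02,
       -4.72877073e-04, -2.82876869e-06]), 'position': array([ 0.21140841, -0.45282735,  0.30339232]), 'tool_rot': array([-3.06587323e+00, -6.80439050e-01,  4.16466712e-04]), 'force': array([0.24074274, 0.53579238, 0.21068941]), 'ft_torque': array([ 0.01639311, -0.02907964,  0.0240635 ]), 'width': 0.08544318327125634} 0.0726
scene {'fx': 438.07382250946796, 'fy': 438.07382250946796, 'cx': 320.68748244708394, 'cy': 243.01402828775744, 'R': array([[-0.62631476,  0.77938598, -0.01695038],
       [ 0.6526893 ,  0.51236341, -0.5581043 ],
       [-0.42629391, -0.36061229, -0.82959766]]), 't': array([ 0.31386377, -0.29586972,  1.22264562])}
top {'fx': 537.7357825439224, 'fy': 537.7357825439224, 'cx': 306.7215489841055, 'cy': 248.13525563581186, 'R': array([[ 2.56777364e-02, -9.99665266e-01,  3.16394191e-03],
       [-9.95836763e-01, -2.58560508e-02, -8.74105619e-02],
       [ 8.74631096e-02, -9.06264298e-04, -9.96167347e-01]]), 't': array([0.03473888, 0.51777969, 1.16977055])}
wrist {'fx': 371.64829954431775, 'fy': 371.64829954431775, 'cx': 313.79594014924896, 'cy': 233.0971767343876, 'R': array([[ 4.24345233e-01, -9.05500437e-01, -2.84964451e-04],
       [-8.57061344e-01, -4.01746702e-01,  3.22560753e-01],
       [-2.92193387e-01, -1.36632886e-01, -9.46548720e-01]]), 't': array([-0.50009368, -0.04185379,  0.37928413])}
```

View pics/top0.png

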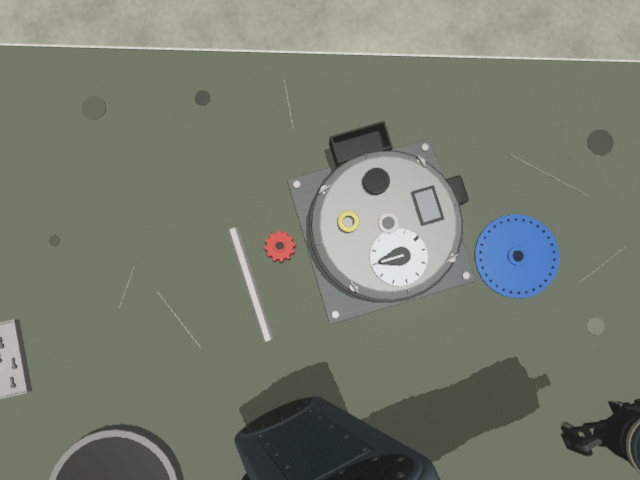

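View pics/scene0.png

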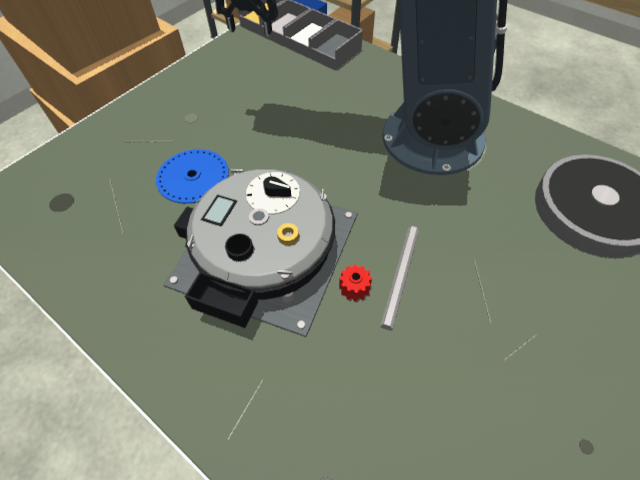

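The top view shows the meter centred near (387,225), with the neck at (360,143). The selector plate is at about (399,257) and the knob points left to about (380,261). I'll measure these next.

```bash
cat > h.py <<'E'
import numpy as np, cv2
from plant import env
def ray(c,uv,z):
    uv=np.asarray(uv,float).reshape(-1,2)
    d=np.c_[(uv[:,0]-c["cx"])/c["fx"],(uv[:,1]-c["cy"])/c["fy"],np.ones(len(uv))]@c["R"]
    o=-c["R"].T@c["t"]
    return o+d*((z-o[2])/d[:,2])[:,None]
def proj(c,X):
    p=c["R"]@np.asarray(X)+c["t"]; return c["fx"]*p[0]/p[2]+c["cx"],c["fy"]*p[1]/p[2]+c["cy"]
E
python3 - <<'E'
from h import *
for n,(x0,y0,x1,y1) in {"top":(360,215,440,295),"scene":(235,160,310,225)}.items():
    c=env.capture(n); im=c["img"]
    m=cv2.inRange(im,(205,205,205),(255,255,255))
    k=np.zeros_like(m);k[y0:y1,x0:x1]=m[y0:y1,x0:x1]
    cs,_=cv2.findContours(k,cv2.RETR_EXTERNAL,cv2.CHAIN_APPROX_NONE)
    b=max(cs,key=cv2.contourArea); h=cv2.convexHull(b)
    w=ray(c,h[:,0]+0.0,0.124)
    e=cv2.minEnclosingCircle(w[:,:2].astype(np.float32)); 
    A=np.c_[w[:,:2],np.ones(len(w))]; s=np.linalg.lstsq(A,(w[:,:2]**2).sum(1),rcond=None)[0]
    print(n,e,s[:2]/2,np.sqrt(s[2]+(s[:2]**2).sum()/4))
    cv2.imwrite(f"pics/{n}z.png",cv2.resize(im[y0:y1,x0:x1],None,fx=7,fy=7,interpolation=cv2.INTER_CUBIC))
c=env.capture("top")
print("neck dir",ray(c,[(360,143)],.12),"fixture screws",ray(c,[(297,184),(425,147),(466,275),(335,315)],0.015))
E
```

```text
top ((0.5100921392440796, -0.1317911595106125), 0.07444573193788528) [ 0.50836006 -0.13223227] 0.06547402399233791
scene ((0.5098411440849304, -0.13585339486598969), 0.07438512146472931) [ 0.50707698 -0.13265651] 0.06643111586990921
neck dir [[ 0.72961225 -0.05654935  0.12      ]] fixture screws [[ 0.66195053  0.07373165  0.015     ]
 [ 0.75480501 -0.21447939  0.015     ]
 [ 0.46661678 -0.30756849  0.015     ]
 [ 0.37084902 -0.01813386  0.015     ]]
```

```bash
ls pics
```

```text
scene0.png
scenez.png
top0.png
topz.png
wrist0.png
```

View pics/topz.png

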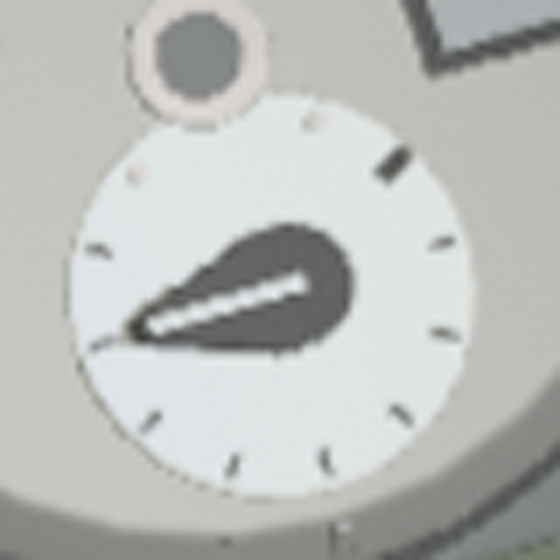

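View pics/scenez.png

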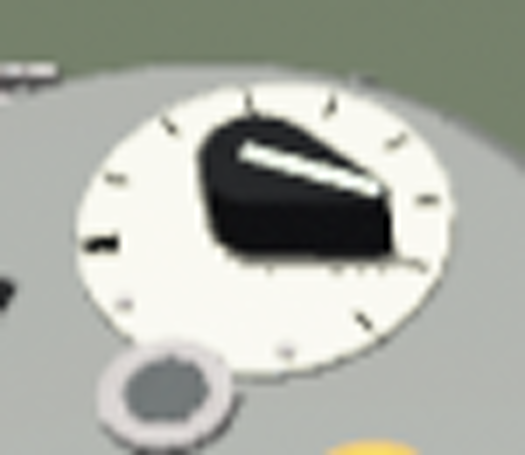

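```bash
python3 - <<'E'
from h import *
c=env.capture("top")
z=np.array([(394,163),(442,243),(445,334),(402,414),(326,461),(233,464),(150,421),(102,343),(97,250)],float)
w=ray(c,(z+.5)/7-.5+[360,215],.124)[:,:2]
cs,_ = (0,0)
A=np.c_[w,np.ones(9)]; s=np.linalg.lstsq(A,(w**2).sum(1),rcond=None)[0]; o=s[:2]/2
print("circ",o,np.hypot(*(w-o).T)); print("mids",(w[1]+w[7])/2,(w[2]+w[8])/2)
a=np.degrees(np.arctan2(*(w-o).T[::-1])); print(a, "zero est",np.mean(((a+30*np.arange(9)+45+180)%360)-180)-45)
tip=ray(c,(np.array([(135,326),(152,326),(303,281)])+.5)/7-.5+[360,215],.155)[:,:2]
print("tip",tip-o,np.degrees(np.arctan2(*(tip-o).T[::-1])))
c=env.capture("scene")
z=np.array([(101,243),(117,179),(170,127),(249,103),(331,107),(397,140),(428,200),(418,264),(363,321)],float)
w=ray(c,(z+.5)/7-.5+[235,160],.124)[:,:2]
A=np.c_[w,np.ones(9)]; s=np.linalg.lstsq(A,(w**2).sum(1),rcond=None)[0]; o=s[:2]/2
print("circ",o,np.hypot(*(w-o).T))
a=np.degrees(np.arctan2(*(w-o).T[::-1])); print(a, "zero est",np.mean(((a+30*np.arange(9)+45+180)%360)-180)-45)
E
```

```text
circ [ 0.49659256 -0.1377958 ] [0.05180036 0.05159246 0.05169401 0.05169224 0.05164518 0.05162428
 0.051957   0.05151562 0.05166393]
mids [ 0.49578779 -0.1380951 ] [ 0.49605894 -0.13769621]
[ -42.90564247  -73.11757901 -102.76102429 -132.43056653 -161.56195991
  168.28670699  138.26911365  108.78908368   78.44220175] zero est -42.10996290381183
tip [[-0.01349781  0.04351072]
 [-0.01337414  0.0387333 ]
 [ 0.00040698 -0.00358001]] [107.23483761 109.04917426 -83.51446066]
circ [ 0.49423473 -0.13820922] [0.05143259 0.05155544 0.05206522 0.05086783 0.05133978 0.05213985
 0.05128533 0.05153193 0.05151954]
[ -42.35357681  -72.13464551 -101.76925555 -131.72867793 -161.92266679
  168.80322206  137.99480419  108.56963695   77.6157304 ] zero est -41.88060322013563
```

>>> {"method": "send_rows", "body": {
  "series": [
    [[0, 0, 0.05], [0, 0, 0], 0],
    [[0, 0, 0.1], [0, 0, 0], 0],
    [[0, 0, 0.1], [0, 0, 0], 0],
    [[0, 0, 0.1], [0, 0, 0], 0],
    [[0, 0, 0.1], [0, 0, 0], 0],
    [[0, 0, 0.1], [0, 0, 0], 0]
  ]
}}

```text
time_s: 1.0
position: [0.2115, -0.453, 0.3039]
tool_rot: [-3.029, -0.832, 0.0]
force: [0.3, 0.0, -0.3]
width: 0.0003
```

```bash
python3 - <<'E'
from h import *
s=env.read_state(); print(s)
E
```

```text
{'time_s': 1.0, 'joints': array([-1.13397736e+00,  2.12902713e-01, -3.44030950e-02,  1.32352655e+00,
        2.03849550e-06,  1.47152413e+00]), 'joint_velocities': array([ 6.72157142e-05, -6.68318450e-04, -6.82903831e-04,  9.32001457e-04,
        2.57991689e-04, -2.66119322e-03]), 'effort': array([ 4.46319755e-03, -6.85997128e+01,  4.87334633e+01,  1.87291400e-03,
        2.60293891e-04,  2.63637747e-02]), 'position': array([ 0.21151925, -0.4530276 ,  0.30390325]), 'tool_rot': array([-3.02937293e+00, -8.32032887e-01,  6.35118152e-06]), 'force': array([ 0.34409299,  0.04030875, -0.25158582]), 'ft_torque': array([-0.01364327, -0.00438846,  0.04159176]), 'width': 0.0003345302736080615}
```

>>> {"method": "send_rows", "body": {
  "series": [
    [[0, 0, 0.01], [0.027, 0.033, 0], 0],
    [[0, 0, 0.02], [0.054, 0.066, 0], 0],
    [[0, 0, 0.03], [0.081, 0.1, 0], 0],
    [[0, 0, 0.04], [0.108, 0.133, 0], 0],
    [[0, 0, 0.05], [0.135, 0.166, 0], 0],
    [[0, 0, 0.06], [0.162, 0.2, 0], 0],
    [[0, 0, 0.07], [0.189, 0.233, 0], 0],
    [[0, 0, 0.08], [0.216, 0.266, 0], 0],
    [[0, 0, 0.09], [0.243, 0.3, 0], 0],
    [[0, 0, 0.1], [0.27, 0.333, 0], 0],
    [[0, 0, 0.119], [0.2965, 0.3654, 0], 0],
    [[0, 0, 0.119], [0.2965, 0.3654, 0], 0]
  ]
}}

```text
time_s: 2.2
position: [0.5102, -0.0843, 0.3034]
tool_rot: [-2.971, -1.018, -0.001]
force: [0.0, -0.1, -0.3]
width: 0.0001
```

>>> {"method": "send_rows", "body": {
  "series": [
    [[0, 0, 0], [0, 0, -0.02], 0],
    [[0, 0, 0], [0, 0, -0.04], 0],
    [[0, 0, 0], [0, 0, -0.05], 0],
    [[0, 0, 0], [0, 0, -0.06], 0],
    [[0, 0, 0], [0, 0, -0.06], 0],
    [[0, 0, 0], [0, 0, -0.06], 0]
  ]
}}

```text
time_s: 2.8
position: [0.5081, -0.0879, 0.2444]
tool_rot: [2.974, 1.011, 0.001]
force: [-0.9, 0.3, -0.5]
width: 0.0003
```

```bash
python3 - <<'E'
from h import *
s=env.read_state(); print(s["position"],s["tool_rot"],s["joints"],s["force"])
for n in ("top","scene","wrist"):
    c=env.capture(n); im=c["img"]
    p=s["position"]-[0,0,.0726]
    if n!="wrist": 
        print(n,proj(c,p))
        u,v=map(int,proj(c,p)); im=cv2.resize(im[max(0,v-70):v+70,u-90:u+90],None,fx=4,fy=4,interpolation=cv2.INTER_CUBIC)
    cv2.imwrite(f"pics/{n}1.png",im)
E
```

```text
[ 0.50810105 -0.08785169  0.24441883] [2.97419243e+00 1.01112953e+00 5.96070337e-04] [-1.71202627e-01  2.62690316e-01 -1.21162724e-01  1.18650340e+00
 -1.41554373e-05  2.31497082e+00] [-0.91644595  0.27390741 -0.52177166]
top (np.float64(376.9080379967767), np.float64(247.64382772129971))
scene (np.float64(283.61786042052165), np.float64(191.56082401861366))
```

View pics/scene1.png

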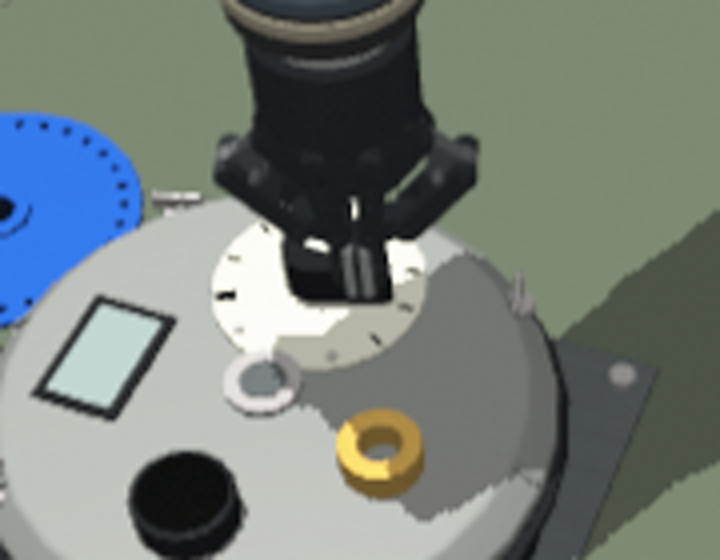

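View pics/wrist1.png

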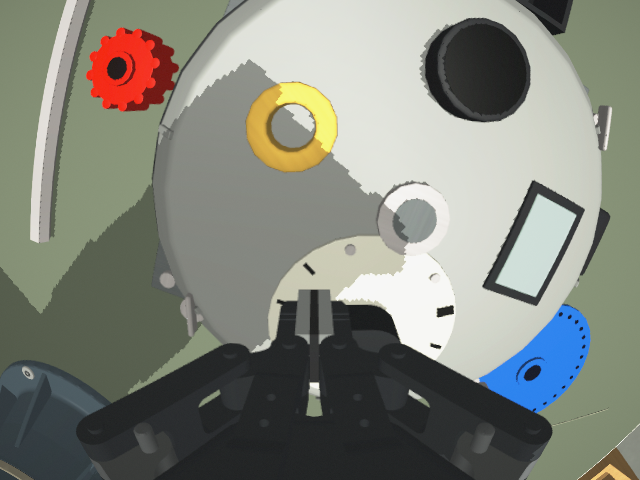

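The pictures show the shut fingertips at about the predicted pixel, clear of the knob on its clockwise flank. Next I lower them to about 148 mm, which clears every fitting on the cover, and move in until they touch.

>>> {"method": "send_rows", "body": {
  "series": [
    [[0, 0, 0], [0, 0, -0.01], 0],
    [[0, 0, 0], [0, 0, -0.018], 0],
    [[0, 0, 0], [0, 0, -0.024], 0],
    [[0, 0, 0], [0, 0, -0.024], 0],
    [[0, 0, 0], [0, 0, -0.024], 0]
  ]
}}

```text
time_s: 3.45
position: [0.5079, -0.0876, 0.2198]
tool_rot: [-2.974, -1.012, 0.001]
force: [-0.8, 0.1, 0.1]
width: -0.0003
```

```bash
cat > plan.py <<'E'
from h import *
O=np.array([.4955,-.138]); AL=np.degrees(np.arcsin(1/3))
def pos(ptr,side,gap=0,t=.032):  # side=-1: pusher on clockwise flank ; +1 : anticlockwise flank
    n=np.radians(ptr+side*(90-AL)); tt=n-side*np.pi/2
    return O+(.029+gap)*np.array([np.cos(n),np.sin(n)])+t*np.array([np.cos(tt),np.sin(tt)])
def rows(p0,y0,seq,side,yoff,**k):
    for a,g in seq:
        p=pos(a,side,g,**k)-p0; print(f"[[0,0,{np.radians(a+side*(90-AL)+yoff-y0):.3f}],[{p[0]:.4f},{p[1]:.4f},0],0],")
def st():
    s=env.read_state(); R=cv2.Rodrigues(s["tool_rot"])[0]
    print(s["time_s"],s["position"],"yaw",np.degrees(np.arctan2(R[1,0],R[0,0])),"F",s["force"],"T",s["ft_torque"],"w",s["width"],"j",s["joints"]); return s
E
python3 - <<'E'
from plan import *
s=st(); rows(np.array([.5085,-.0876]),37.5,[(108,.006),(108,.002)]+[(108+6*i,0) for i in range(0,11)],-1,0)
E
```

```text
3.45 [ 0.50790346 -0.08762986  0.2197644 ] yaw 37.57499029220226 F [-0.80234442  0.05423894  0.09785471] T [ 0.03337246 -0.03502077  0.04079101] w -0.0003351631565456689 j [-1.70845160e-01  2.75272333e-01 -1.68167208e-01  1.12780102e+00
 -1.13271895e-05  2.31494025e+00]
[[0,0,-0.001],[-0.0047,-0.0037,0],0],
[[0,0,-0.001],[-0.0079,-0.0061,0],0],
[[0,0,-0.001],[-0.0095,-0.0074,0],0],
[[0,0,0.104],[-0.0140,-0.0072,0],0],
[[0,0,0.209],[-0.0185,-0.0076,0],0],
[[0,0,0.314],[-0.0229,-0.0084,0],0],
[[0,0,0.418],[-0.0273,-0.0096,0],0],
[[0,0,0.523],[-0.0314,-0.0114,0],0],
[[0,0,0.628],[-0.0354,-0.0135,0],0],
[[0,0,0.733],[-0.0392,-0.0160,0],0],
[[0,0,0.837],[-0.0426,-0.0190,0],0],
[[0,0,0.942],[-0.0457,-0.0222,0],0],
[[0,0,1.047],[-0.0485,-0.0258,0],0],
```

>>> {"method": "send_rows", "body": {
  "series": [
    [[0, 0, 0], [-0.0047, -0.0037, 0], 0],
    [[0, 0, 0], [-0.0079, -0.0061, 0], 0],
    [[0, 0, 0], [-0.0095, -0.0074, 0], 0],
    [[0, 0, 0.104], [-0.014, -0.0072, 0], 0],
    [[0, 0, 0.209], [-0.0185, -0.0076, 0], 0],
    [[0, 0, 0.314], [-0.0229, -0.0084, 0], 0],
    [[0, 0, 0.418], [-0.0273, -0.0096, 0], 0],
    [[0, 0, 0.523], [-0.0314, -0.0114, 0], 0],
    [[0, 0, 0.523], [-0.0314, -0.0114, 0], 0]
  ]
}}

```text
time_s: 4.35
position: [0.4763, -0.0992, 0.2202]
tool_rot: [2.61, 1.748, 0.001]
force: [0.4, 1.7, -0.8]
width: 0.0002
```

```bash
python3 - <<'E'
from plan import *
s=st()
for n in ("top","wrist"):
    c=env.capture(n); im=c["img"]
    if n=="top": im=cv2.resize(im[205:305,340:460],None,fx=6,fy=6,interpolation=cv2.INTER_CUBIC)
    cv2.imwrite(f"pics/{n}2.png",im)
p=pos(138,-1); print(p); rows(p,138,[(138+7*i,0) for i in range(1,13)],-1,90-AL)
E
```

```text
4.35 [ 0.47634155 -0.09920098  0.22015037] yaw 67.62358182010296 F [ 0.41264667  1.74064443 -0.84118597] T [ 0.20403997 -0.06299572  0.04272424] w 0.00022550869798741683 j [-2.05455549e-01  2.17359169e-01 -2.43009126e-01  1.10998296e+00
  2.68867553e-04  1.75588308e+00]
[ 0.47705329 -0.09895235]
[[0,0,0.122],[-0.0046,-0.0025,0],0],
[[0,0,0.244],[-0.0089,-0.0056,0],0],
[[0,0,0.367],[-0.0128,-0.0092,0],0],
[[0,0,0.489],[-0.0162,-0.0132,0],0],
[[0,0,0.611],[-0.0191,-0.0176,0],0],
[[0,0,0.733],[-0.0214,-0.0224,0],0],
[[0,0,0.855],[-0.0231,-0.0274,0],0],
[[0,0,0.977],[-0.0242,-0.0325,0],0],
[[0,0,1.100],[-0.0247,-0.0378,0],0],
[[0,0,1.222],[-0.0246,-0.0430,0],0],
[[0,0,1.344],[-0.0237,-0.0482,0],0],
[[0,0,1.466],[-0.0223,-0.0533,0],0],
```

View pics/top2.png

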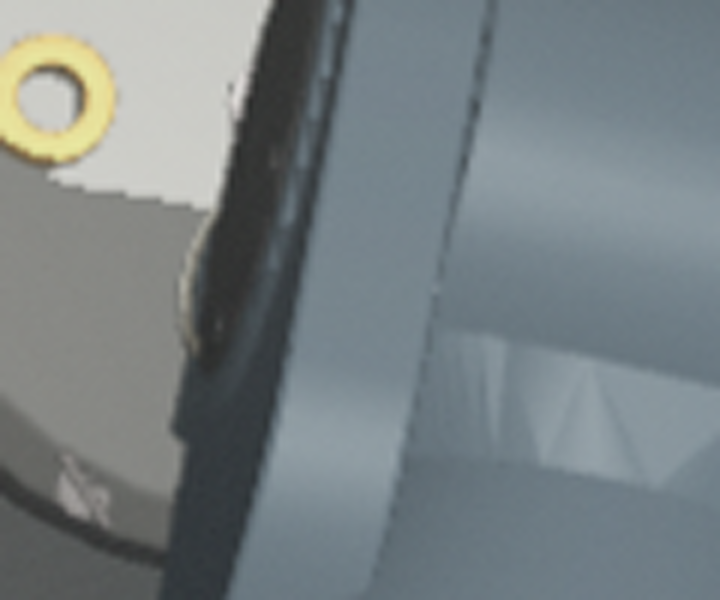

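View pics/wrist2.png

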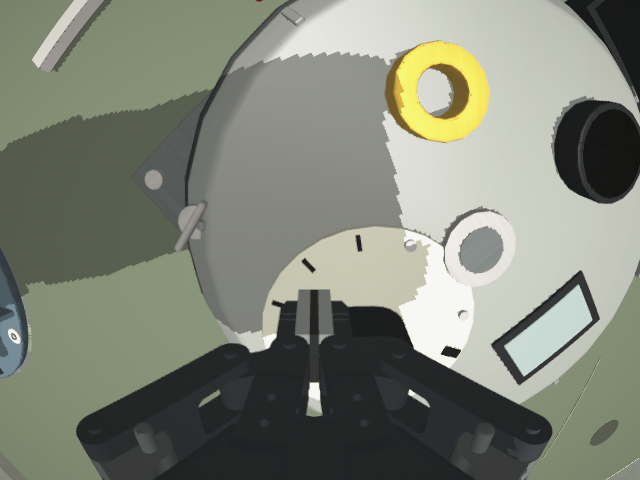

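The wrist view shows the knob (black, at about (370,325)) held in the same place relative to the fingers while the marks have moved, so it is turning. I'll carry on.

>>> {"method": "send_rows", "body": {
  "series": [
    [[0, 0, 0.122], [-0.0046, -0.0025, 0], 0],
    [[0, 0, 0.244], [-0.0089, -0.0056, 0], 0],
    [[0, 0, 0.367], [-0.0128, -0.0092, 0], 0],
    [[0, 0, 0.489], [-0.0162, -0.0132, 0], 0],
    [[0, 0, 0.611], [-0.0191, -0.0176, 0], 0],
    [[0, 0, 0.733], [-0.0214, -0.0224, 0], 0],
    [[0, 0, 0.855], [-0.0231, -0.0274, 0], 0],
    [[0, 0, 0.977], [-0.0242, -0.0325, 0], 0],
    [[0, 0, 1.1], [-0.0247, -0.0378, 0], 0],
    [[0, 0, 1.222], [-0.0246, -0.043, 0], 0],
    [[0, 0, 1.344], [-0.0237, -0.0482, 0], 0],
    [[0, 0, 1.466], [-0.0223, -0.0533, 0], 0]
  ]
}}

```text
time_s: 5.65
position: [0.4545, -0.1525, 0.2199]
tool_rot: [0.769, 3.046, -0.0]
force: [0.5, 0.5, -0.1]
width: -0.0001
```

```bash
python3 - <<'E'
from plan import *
s=st()
for n in ("scene","wrist"):
    c=env.capture(n); im=c["img"]
    if n=="scene": im=cv2.resize(im[150:250,210:330],None,fx=6,fy=6,interpolation=cv2.INTER_CUBIC)
    cv2.imwrite(f"pics/{n}3.png",im)
p=pos(222,-1); print(p); rows(p,222,[(222+7*i,0) for i in range(1,13)],-1,90-AL)
E
```

```text
5.65 [ 0.45445661 -0.15254918  0.21992634] yaw 151.65035112902913 F [ 0.54363389  0.50040554 -0.10371435] T [ 0.05916612 -0.01132537  0.05427548] w -0.00011288331401179593 j [-3.23807591e-01  2.03627346e-01 -2.60984905e-01  1.10617390e+00
 -9.44985688e-05  1.70987124e-01]
[ 0.45473805 -0.15226407]
[[0,0,0.122],[0.0020,-0.0049,0],0],
[[0,0,0.244],[0.0047,-0.0094,0],0],
[[0,0,0.367],[0.0078,-0.0137,0],0],
[[0,0,0.489],[0.0115,-0.0175,0],0],
[[0,0,0.611],[0.0156,-0.0208,0],0],
[[0,0,0.733],[0.0200,-0.0236,0],0],
[[0,0,0.855],[0.0248,-0.0259,0],0],
[[0,0,0.977],[0.0298,-0.0275,0],0],
[[0,0,1.100],[0.0350,-0.0285,0],0],
[[0,0,1.222],[0.0402,-0.0289,0],0],
[[0,0,1.344],[0.0455,-0.0287,0],0],
[[0,0,1.466],[0.0507,-0.0278,0],0],
```

View pics/scene3.png

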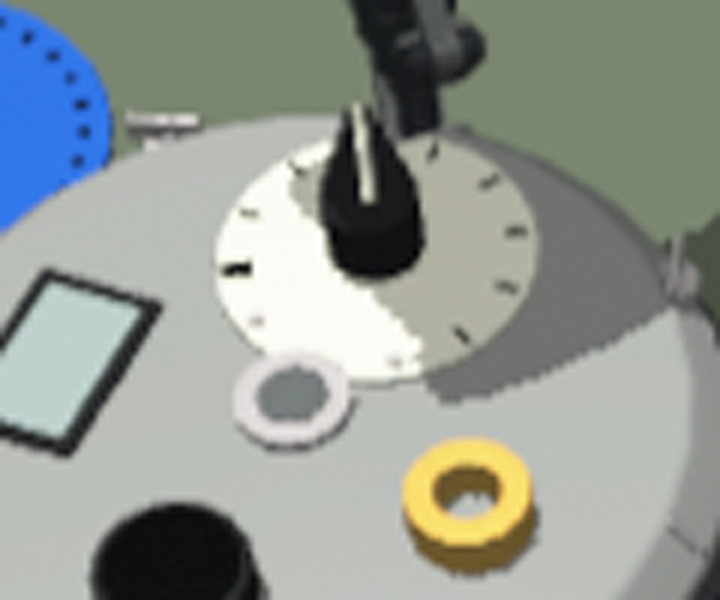

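View pics/wrist3.png

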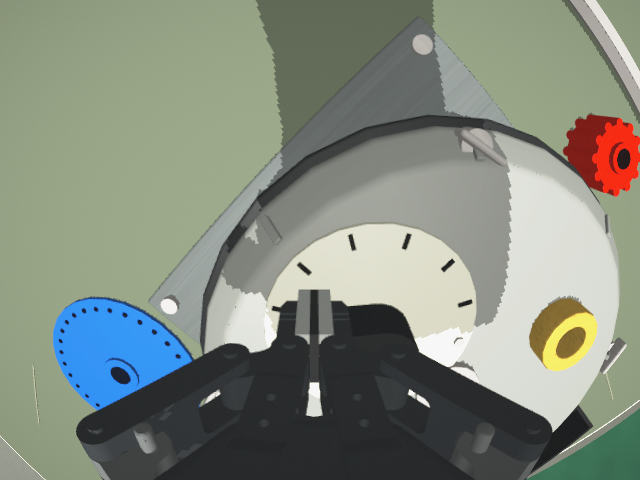

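The scene view shows the pointer at position 3, next to the finger, and nothing else has moved. Carrying on towards the stop.

>>> {"method": "send_rows", "body": {
  "series": [
    [[0, 0, 0.122], [0.002, -0.0049, 0], 0],
    [[0, 0, 0.244], [0.0047, -0.0094, 0], 0],
    [[0, 0, 0.367], [0.0078, -0.0137, 0], 0],
    [[0, 0, 0.489], [0.0115, -0.0175, 0], 0],
    [[0, 0, 0.611], [0.0156, -0.0208, 0], 0],
    [[0, 0, 0.733], [0.02, -0.0236, 0], 0],
    [[0, 0, 0.855], [0.0248, -0.0259, 0], 0],
    [[0, 0, 0.977], [0.0298, -0.0275, 0], 0],
    [[0, 0, 1.1], [0.035, -0.0285, 0], 0],
    [[0, 0, 1.222], [0.0402, -0.0289, 0], 0],
    [[0, 0, 1.344], [0.0455, -0.0287, 0], 0],
    [[0, 0, 1.466], [0.0507, -0.0278, 0], 0]
  ]
}}

```text
time_s: 6.95
position: [0.5051, -0.18, 0.2198]
tool_rot: [1.462, -2.78, -0.0]
force: [-1.2, 0.1, 0.7]
width: -0.0002
```

```bash
python3 - <<'E'
from plan import *
s=st()
p=pos(306,-1); print(p); rows(p,306,[(a,0) for a in (309,312,314,316,317,318,319,320,321,322)],-1,90-AL)
E
```

```text
6.95 [ 0.50512298 -0.1799508   0.21978493] yaw -124.5427901964559 F [-1.15213613  0.09187573  0.69249009] T [ 0.01000317 -0.03297324  0.06272824] w -0.0002053270805917047 j [-3.42159180e-01  3.16579934e-01 -1.11572749e-01  1.14310154e+00
 -1.63237946e-04 -1.31006999e+00]
[ 0.50542515 -0.18002965]
[[0,0,0.052],[0.0022,0.0006,0],0],
[[0,0,0.105],[0.0043,0.0013,0],0],
[[0,0,0.140],[0.0058,0.0018,0],0],
[[0,0,0.175],[0.0071,0.0024,0],0],
[[0,0,0.192],[0.0078,0.0027,0],0],
[[0,0,0.209],[0.0085,0.0030,0],0],
[[0,0,0.227],[0.0092,0.0033,0],0],
[[0,0,0.244],[0.0099,0.0036,0],0],
[[0,0,0.262],[0.0105,0.0040,0],0],
[[0,0,0.279],[0.0112,0.0044,0],0],
```

>>> {"method": "send_rows", "body": {
  "series": [
    [[0, 0, 0.052], [0.0022, 0.0006, 0], 0],
    [[0, 0, 0.105], [0.0043, 0.0013, 0], 0],
    [[0, 0, 0.14], [0.0058, 0.0018, 0], 0],
    [[0, 0, 0.175], [0.0071, 0.0024, 0], 0],
    [[0, 0, 0.192], [0.0078, 0.0027, 0], 0],
    [[0, 0, 0.209], [0.0085, 0.003, 0], 0],
    [[0, 0, 0.209], [0.0085, 0.003, 0], 0]
  ]
}}

```text
time_s: 7.65
position: [0.5135, -0.1771, 0.2199]
tool_rot: [1.743, -2.613, -0.0]
force: [-0.9, 0.6, -0.1]
width: -0.0
```

```bash
python3 - <<'E'
from plan import *
s=st()
for n in ("scene","wrist"):
    c=env.capture(n); im=c["img"]
    if n=="scene": im=cv2.resize(im[150:250,210:330],None,fx=6,fy=6,interpolation=cv2.INTER_CUBIC)
    cv2.imwrite(f"pics/{n}4.png",im)
E
```

```text
7.65 [ 0.51348705 -0.17707301  0.21986504] yaw -112.57964431611045 F [-0.8742443   0.58979034 -0.06856084] T [-0.04655794  0.05872701 -0.01275685] w -3.78903364382513e-05 j [-3.32014006e-01  3.30155975e-01 -9.23485283e-02  1.14845961e+00
 -1.34731287e-04 -1.50872117e+00]
```

View pics/scene4.png

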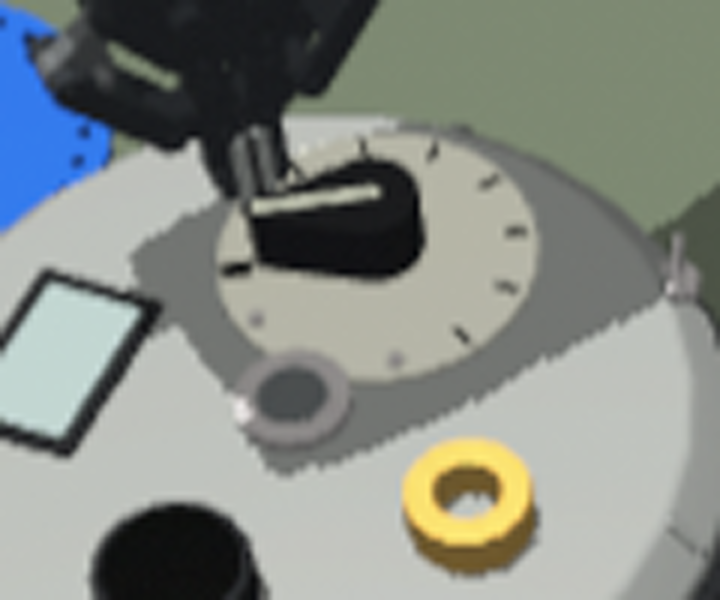

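View pics/wrist4.png

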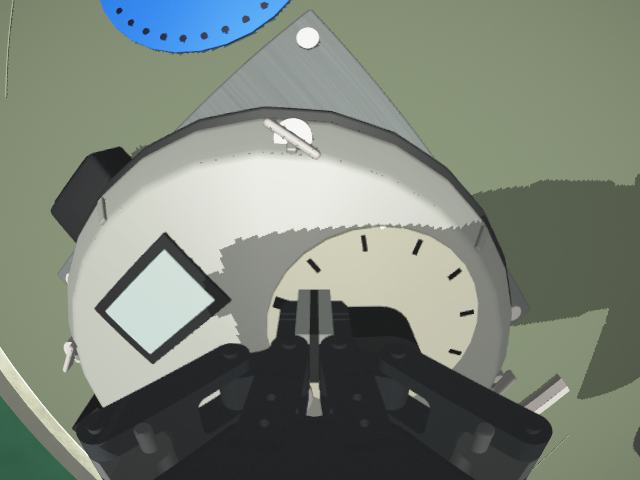

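The pointer is at the thick mark. I'll press gently onto the end stop to feel it.

>>> {"method": "send_rows", "body": {
  "series": [
    [[0, 0, 0.017], [0.0007, 0.0003, 0], 0],
    [[0, 0, 0.035], [0.0014, 0.0006, 0], 0],
    [[0, 0, 0.035], [0.0014, 0.0006, 0], 0]
  ]
}}

```text
time_s: 8.05
position: [0.5146, -0.1769, 0.2198]
tool_rot: [1.791, -2.579, 0.0]
force: [-5.2, -4.1, 1.5]
width: -0.0
```

>>> {"method": "send_rows", "body": {
  "series": [
    [[0, 0, 0], [0.0006, 0.0006, 0], 0],
    [[0, 0, 0], [0.001, 0.001, 0], 0],
    [[0, 0, 0], [0.001, 0.001, 0], 0]
  ]
}}

```text
time_s: 8.35
position: [0.515, -0.1764, 0.2198]
tool_rot: [1.789, -2.579, 0.001]
force: [-9.8, -9.7, 3.4]
width: -0.0002
```

```bash
python3 - <<'E'
from plan import *
s=st()
c=env.capture("scene"); im=cv2.resize(c["img"][150:250,210:330],None,fx=6,fy=6,interpolation=cv2.INTER_CUBIC)
cv2.imwrite("pics/scene5.png",im)
E
```

```text
8.35 [ 0.51496464 -0.17644985  0.21980751] yaw -110.51005253079938 F [-9.83049246 -9.66646429  3.39150304] T [-1.90734188  1.96241208  0.05132221] w -0.0001666530173579542 j [-0.3288292   0.33345912 -0.08784226  1.15082309 -0.00286279 -1.54165388]
```

View pics/scene5.png

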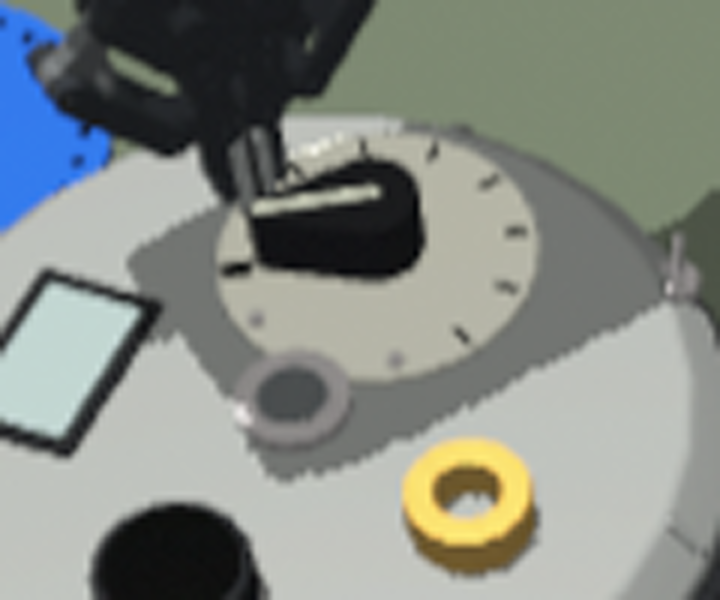

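Reaction has risen to about 14 N with no motion, so the knob is on its hard stop. Next I back off, lift, and cross to the other flank.

```bash
python3 - <<'E'
from plan import *
p0=np.array([.5163,-.1754]); rows(p0,249.5,[(318,.025),(318,.015),(318,.004)],1,180-360)
p=pos(318,1,.004); print(p)
rows(p,318+90-AL,[(318-a,0) for a in (0,3,6,9,12,15,18,21,24,27,30,33)],1,0)
E
```

```text
[[0,0,-0.715],[0.0419,0.0351,0],0],
[[0,0,-0.715],[0.0331,0.0303,0],0],
[[0,0,-0.715],[0.0235,0.0250,0],0],
[ 0.53977626 -0.15035367]
[[0,0,0.000],[-0.0035,-0.0019,0],0],
[[0,0,-0.052],[-0.0043,-0.0040,0],0],
[[0,0,-0.105],[-0.0052,-0.0061,0],0],
[[0,0,-0.157],[-0.0062,-0.0081,0],0],
[[0,0,-0.209],[-0.0074,-0.0101,0],0],
[[0,0,-0.262],[-0.0086,-0.0120,0],0],
[[0,0,-0.314],[-0.0099,-0.0138,0],0],
[[0,0,-0.367],[-0.0113,-0.0156,0],0],
[[0,0,-0.419],[-0.0128,-0.0173,0],0],
[[0,0,-0.471],[-0.0144,-0.0189,0],0],
[[0,0,-0.524],[-0.0161,-0.0204,0],0],
[[0,0,-0.576],[-0.0179,-0.0218,0],0],
```

>>> {"method": "send_rows", "body": {
  "series": [
    [[0, 0, 0], [-0.004, -0.01, 0], 0],
    [[0, 0, 0], [-0.008, -0.02, 0], 0],
    [[0, 0, 0], [-0.008, -0.02, 0.02], 0],
    [[0, 0, 0], [-0.008, -0.02, 0.04], 0],
    [[0, 0, 0], [-0.008, -0.02, 0.045], 0],
    [[0, 0, 0], [-0.008, -0.02, 0.045], 0]
  ]
}}

```text
time_s: 9.0
position: [0.5082, -0.196, 0.2653]
tool_rot: [-1.79, 2.58, -0.002]
force: [0.3, -0.6, -0.3]
width: -0.0
```

>>> {"method": "send_rows", "body": {
  "series": [
    [[0, 0, -0.12], [0.008, 0.009, 0], 0],
    [[0, 0, -0.24], [0.016, 0.018, 0], 0],
    [[0, 0, -0.36], [0.024, 0.027, 0], 0],
    [[0, 0, -0.48], [0.032, 0.036, 0], 0],
    [[0, 0, -0.6], [0.04, 0.045, 0], 0],
    [[0, 0, -0.715], [0.0455, 0.0527, 0], 0],
    [[0, 0, -0.715], [0.0455, 0.0527, 0], 0],
    [[0, 0, -0.715], [0.0455, 0.0527, -0.015], 0],
    [[0, 0, -0.715], [0.0455, 0.0527, -0.03], 0],
    [[0, 0, -0.715], [0.0455, 0.0527, -0.045], 0],
    [[0, 0, -0.715], [0.0455, 0.0527, -0.045], 0],
    [[0, 0, -0.715], [0.0455, 0.0527, -0.045], 0]
  ]
}}

```text
time_s: 10.2
position: [0.553, -0.1431, 0.2198]
tool_rot: [0.777, -3.043, -0.001]
force: [-0.1, -0.1, 0.5]
width: 0.0
```

```bash
python3 - <<'E'
from plan import *
s=st()
for n in ("scene","wrist"):
    c=env.capture(n); im=c["img"]
    if n=="scene": im=cv2.resize(im[150:250,210:330],None,fx=6,fy=6,interpolation=cv2.INTER_CUBIC)
    cv2.imwrite(f"pics/{n}6.png",im)
p0=np.array([.5163-.008+.0455,-.1754-.02+.0527]); print(p0)
rows(p0,208.5,[(318,.010),(318,.004),(318,0)]+[(318-3*i,0) for i in range(1,10)],1,180-360)
E
```

```text
10.2 [ 0.55302243 -0.14313543  0.21982591] yaw -151.35269666626488 F [-0.0585164  -0.07502605  0.50564307] T [-0.00191479 -0.0606558   0.03477116] w 7.459484934580692e-06 j [-2.53261090e-01  3.87094472e-01 -1.04103587e-02  1.17402692e+00
 -1.18346434e-05 -7.53250716e-01]
[ 0.5538 -0.1427]
[[0,0,0.001],[-0.0088,-0.0048,0],0],
[[0,0,0.001],[-0.0140,-0.0077,0],0],
[[0,0,0.001],[-0.0175,-0.0096,0],0],
[[0,0,-0.052],[-0.0183,-0.0117,0],0],
[[0,0,-0.104],[-0.0193,-0.0137,0],0],
[[0,0,-0.157],[-0.0203,-0.0158,0],0],
[[0,0,-0.209],[-0.0214,-0.0177,0],0],
[[0,0,-0.261],[-0.0226,-0.0196,0],0],
[[0,0,-0.314],[-0.0239,-0.0215,0],0],
[[0,0,-0.366],[-0.0254,-0.0232,0],0],
[[0,0,-0.418],[-0.0269,-0.0249,0],0],
[[0,0,-0.471],[-0.0285,-0.0265,0],0],
```

View pics/scene6.png

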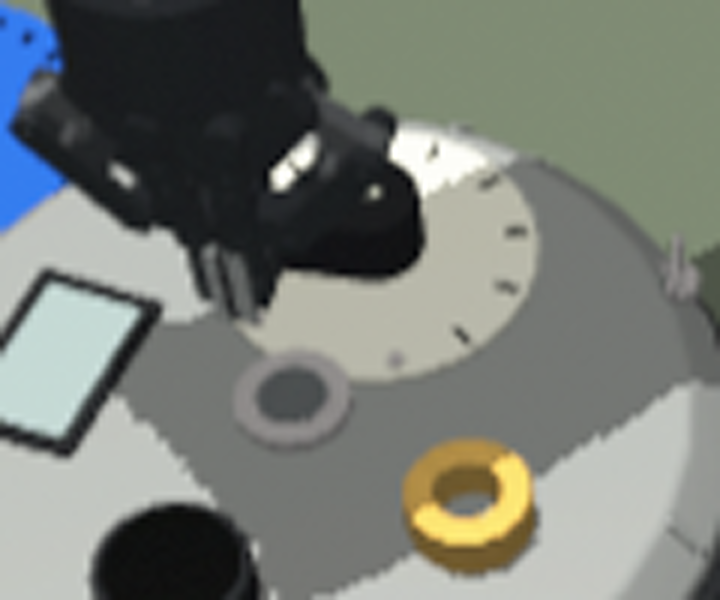

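View pics/wrist6.png

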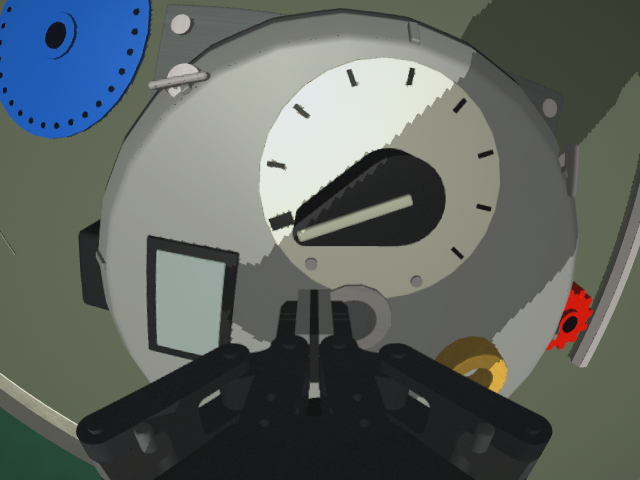

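The wrist view shows the pointer at the thick mark (tip (300,235)), with the fingers parallel to its other flank. Starting the clockwise push: first click.

>>> {"method": "send_rows", "body": {
  "series": [
    [[0, 0, 0], [-0.0088, -0.0048, 0], 0],
    [[0, 0, 0], [-0.014, -0.0077, 0], 0],
    [[0, 0, 0], [-0.0175, -0.0096, 0], 0],
    [[0, 0, -0.052], [-0.0183, -0.0117, 0], 0],
    [[0, 0, -0.104], [-0.0193, -0.0137, 0], 0],
    [[0, 0, -0.157], [-0.0203, -0.0158, 0], 0],
    [[0, 0, -0.209], [-0.0214, -0.0177, 0], 0],
    [[0, 0, -0.261], [-0.0226, -0.0196, 0], 0],
    [[0, 0, -0.314], [-0.0239, -0.0215, 0], 0],
    [[0, 0, -0.366], [-0.0254, -0.0232, 0], 0],
    [[0, 0, -0.418], [-0.0269, -0.0249, 0], 0],
    [[0, 0, -0.418], [-0.0269, -0.0249, 0], 0]
  ]
}}

```text
time_s: 11.5
position: [0.5262, -0.1681, 0.2201]
tool_rot: [-0.124, 3.139, -0.0]
force: [-0.5, -0.2, 0.3]
width: 0.0
```

```bash
python3 - <<'E'
from plan import *
s=st()
for n in ("scene","wrist"):
    c=env.capture(n); im=c["img"]
    if n=="scene": im=cv2.resize(im[150:250,210:330],None,fx=6,fy=6,interpolation=cv2.INTER_CUBIC)
    cv2.imwrite(f"pics/{n}7.png",im)
p0=np.array([.5538-.0269,-.1427-.0249]); print(p0, pos(294,1))
rows(p0,208.5-np.degrees(.418),[(294-3*i,0) for i in range(1,13)],1,180-360)
E
```

```text
11.5 [ 0.52621062 -0.16805563  0.22012304] yaw -175.4748668341397 F [-0.47204009 -0.22831036  0.28929021] T [ 0.01735212 -0.01678425  0.03711437] w 2.822434209698386e-05 j [-3.09108871e-01  3.48151977e-01 -6.61477488e-02  1.15620959e+00
 -5.01183680e-05 -3.88087332e-01]
[ 0.5269 -0.1676] [ 0.52693617 -0.16761025]
[[0,0,-0.053],[-0.0016,-0.0016,0],0],
[[0,0,-0.105],[-0.0032,-0.0031,0],0],
[[0,0,-0.157],[-0.0050,-0.0046,0],0],
[[0,0,-0.210],[-0.0068,-0.0059,0],0],
[[0,0,-0.262],[-0.0087,-0.0071,0],0],
[[0,0,-0.315],[-0.0107,-0.0083,0],0],
[[0,0,-0.367],[-0.0127,-0.0093,0],0],
[[0,0,-0.419],[-0.0147,-0.0102,0],0],
[[0,0,-0.472],[-0.0168,-0.0111,0],0],
[[0,0,-0.524],[-0.0190,-0.0118,0],0],
[[0,0,-0.576],[-0.0212,-0.0124,0],0],
[[0,0,-0.629],[-0.0234,-0.0128,0],0],
```

View pics/scene7.png

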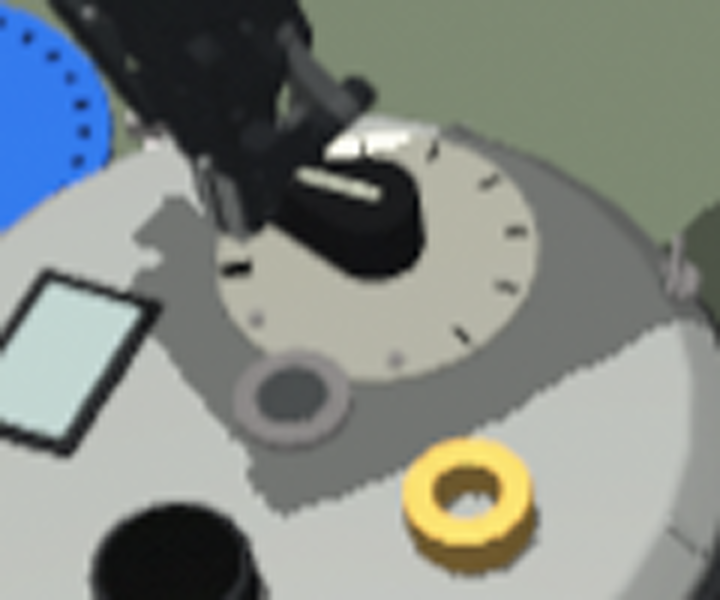

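View pics/wrist7.png

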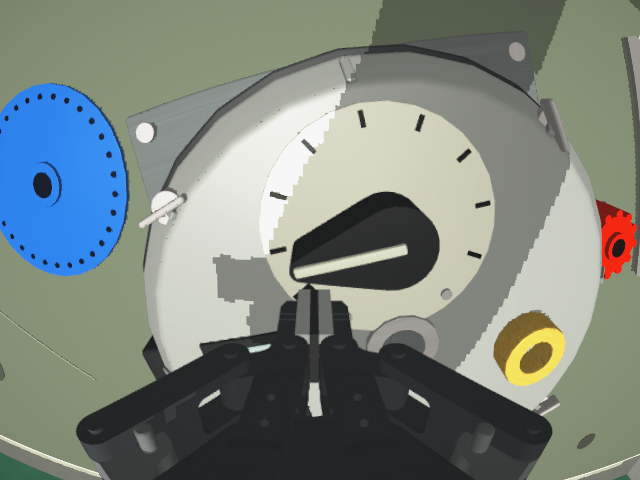

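The knob has clicked into position 1 (tip beside the mark at (278,250)) and sits slightly ahead of the finger. Now the second click.

>>> {"method": "send_rows", "body": {
  "series": [
    [[0, 0, -0.053], [-0.0016, -0.0016, 0], 0],
    [[0, 0, -0.105], [-0.0032, -0.0031, 0], 0],
    [[0, 0, -0.157], [-0.005, -0.0046, 0], 0],
    [[0, 0, -0.21], [-0.0068, -0.0059, 0], 0],
    [[0, 0, -0.262], [-0.0087, -0.0071, 0], 0],
    [[0, 0, -0.315], [-0.0107, -0.0083, 0], 0],
    [[0, 0, -0.367], [-0.0127, -0.0093, 0], 0],
    [[0, 0, -0.419], [-0.0147, -0.0102, 0], 0],
    [[0, 0, -0.472], [-0.0168, -0.0111, 0], 0],
    [[0, 0, -0.524], [-0.019, -0.0118, 0], 0],
    [[0, 0, -0.524], [-0.019, -0.0118, 0], 0]
  ]
}}

```text
time_s: 12.7
position: [0.5074, -0.1796, 0.22]
tool_rot: [0.691, 3.065, -0.0]
force: [-0.5, 0.8, 0.1]
width: 0.0
```

```bash
python3 - <<'E'
from plan import *
s=st()
for n in ("scene","wrist"):
    c=env.capture(n); im=c["img"]
    if n=="scene": im=cv2.resize(im[150:250,210:330],None,fx=6,fy=6,interpolation=cv2.INTER_CUBIC)
    cv2.imwrite(f"pics/{n}8.png",im)
p0=np.array([.5269-.019,-.1676-.0118]); print(p0, pos(264,1))
rows(p0,208.5-np.degrees(.418+.524),[(264-3*i,0) for i in range(1,13)],1,180-360)
E
```

```text
12.7 [ 0.50736089 -0.17955995  0.21999933] yaw 154.58738643049995 F [-0.46044766  0.80603971  0.08858946] T [0.01014714 0.03861487 0.02701867] w 1.914202753776964e-05 j [-3.40157145e-01  3.19993719e-01 -1.06254355e-01  1.14446453e+00
  7.83162132e-06  1.03376633e-01]
[ 0.5079 -0.1794] [ 0.5079194  -0.17936132]
[[0,0,-0.052],[-0.0022,-0.0006,0],0],
[[0,0,-0.105],[-0.0044,-0.0010,0],0],
[[0,0,-0.157],[-0.0066,-0.0014,0],0],
[[0,0,-0.209],[-0.0089,-0.0016,0],0],
[[0,0,-0.262],[-0.0111,-0.0018,0],0],
[[0,0,-0.314],[-0.0134,-0.0018,0],0],
[[0,0,-0.366],[-0.0156,-0.0017,0],0],
[[0,0,-0.419],[-0.0179,-0.0014,0],0],
[[0,0,-0.471],[-0.0201,-0.0011,0],0],
[[0,0,-0.524],[-0.0223,-0.0006,0],0],
[[0,0,-0.576],[-0.0245,-0.0001,0],0],
[[0,0,-0.628],[-0.0267,0.0006,0],0],
```

View pics/scene8.png

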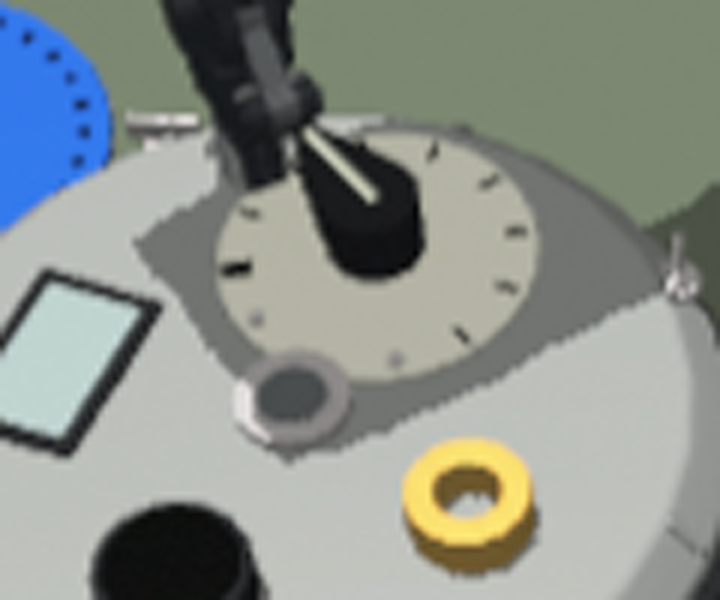

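View pics/wrist8.png

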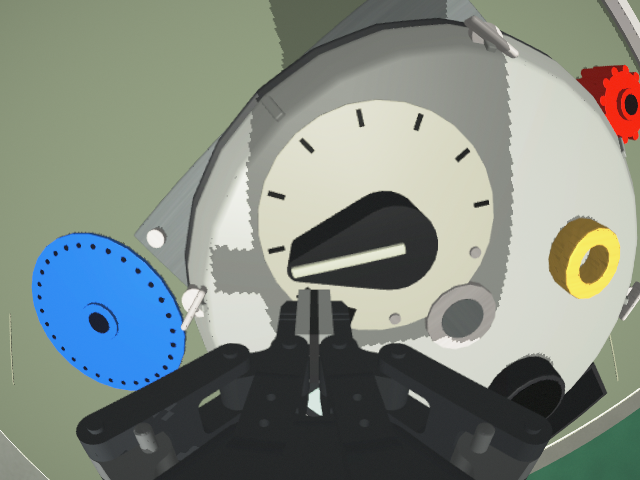

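The knob is at position 2: seven marks (2 to 8) are visible, with the pointer at the first. Third click, same stroke.

>>> {"method": "send_rows", "body": {
  "series": [
    [[0, 0, -0.052], [-0.0022, -0.0006, 0], 0],
    [[0, 0, -0.105], [-0.0044, -0.001, 0], 0],
    [[0, 0, -0.157], [-0.0066, -0.0014, 0], 0],
    [[0, 0, -0.209], [-0.0089, -0.0016, 0], 0],
    [[0, 0, -0.262], [-0.0111, -0.0018, 0], 0],
    [[0, 0, -0.314], [-0.0134, -0.0018, 0], 0],
    [[0, 0, -0.366], [-0.0156, -0.0017, 0], 0],
    [[0, 0, -0.419], [-0.0179, -0.0014, 0], 0],
    [[0, 0, -0.471], [-0.0201, -0.0011, 0], 0],
    [[0, 0, -0.524], [-0.0223, -0.0006, 0], 0],
    [[0, 0, -0.524], [-0.0223, -0.0006, 0], 0]
  ]
}}

```text
time_s: 13.9
position: [0.4852, -0.18, 0.22]
tool_rot: [1.46, 2.781, 0.0]
force: [-0.1, 0.5, 0.4]
width: -0.0001
```

```bash
python3 - <<'E'
from plan import *
s=st()
for n in ("scene","wrist"):
    c=env.capture(n); im=c["img"]
    if n=="scene": im=cv2.resize(im[150:250,210:330],None,fx=6,fy=6,interpolation=cv2.INTER_CUBIC)
    cv2.imwrite(f"pics/{n}9.png",im)
rows(pos(234,1),234,[(234,.012),(234,.025)],1,-90+AL)
E
```

```text
13.9 [ 0.48517148 -0.18004702  0.21995776] yaw 124.59615746394566 F [-0.06611614  0.51091298  0.39333473] T [0.01633998 0.00221522 0.00658399] w -0.00012405161875447246 j [-3.55359698e-01  2.78957815e-01 -1.62700007e-01  1.12911594e+00
  2.72357233e-05  6.11619772e-01]
[[0,0,0.000],[0.0068,-0.0099,0],0],
[[0,0,0.000],[0.0142,-0.0206,0],0],
```

View pics/scene9.png

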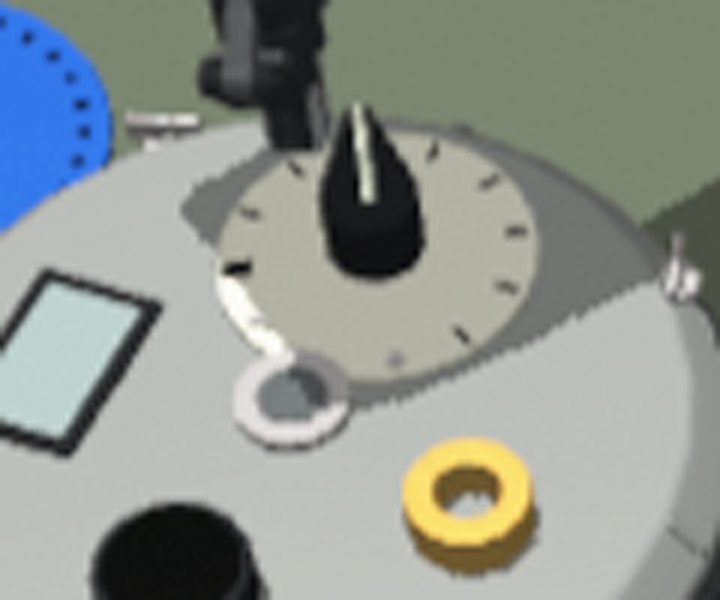

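View pics/wrist9.png

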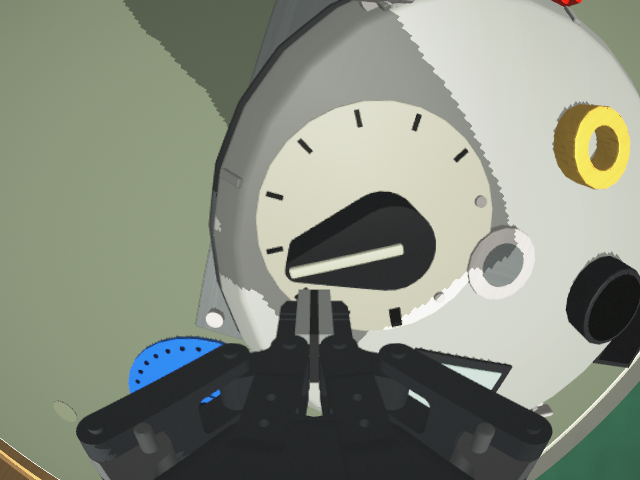

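The knob is at position 3, and the picture shows six marks (3 to 8) with the pointer at the first. Next I back away, lift and move aside for a clear check.

>>> {"method": "send_rows", "body": {
  "series": [
    [[0, 0, 0], [0.0068, -0.0099, 0], 0],
    [[0, 0, 0], [0.0142, -0.0206, 0], 0],
    [[0, 0, 0], [0.0142, -0.0206, 0.03], 0],
    [[0, 0, 0], [0.0142, -0.0206, 0.07], 0],
    [[0, 0, 0], [0.0142, -0.0206, 0.1], 0],
    [[0, 0, 0], [-0.01, -0.06, 0.1], 0],
    [[0, 0, 0], [-0.035, -0.1, 0.1], 0],
    [[0, 0, 0], [-0.06, -0.14, 0.1], 0],
    [[0, 0, 0], [-0.085, -0.18, 0.1], 0],
    [[0, 0, 0], [-0.11, -0.22, 0.1], 0],
    [[0, 0, 0], [-0.13, -0.25, 0.1], 0],
    [[0, 0, 0], [-0.13, -0.25, 0.1], 0]
  ]
}}

```text
time_s: 15.2
position: [0.3528, -0.4342, 0.3194]
tool_rot: [-1.467, -2.778, 0.001]
force: [0.8, -0.3, -0.6]
width: -0.0003
```

```bash
python3 - <<'E'
from plan import *
s=st()
c=env.capture("top"); im=c["img"]; cv2.imwrite("pics/top10f.png",im)
cv2.imwrite("pics/top10.png",cv2.resize(im[215:295,360:440],None,fx=7,fy=7,interpolation=cv2.INTER_CUBIC))
c=env.capture("scene"); cv2.imwrite("pics/scene10.png",c["img"])
E
```

```text
15.2 [ 0.35280298 -0.43423894  0.31936851] yaw 124.33044657959417 F [ 0.79737607 -0.25141737 -0.59984976] T [0.03943137 0.01710473 0.01496473] w -0.00025955593486390007 j [-8.88099544e-01  3.37601358e-01  1.70481732e-01  1.40381072e+00
 -9.27051071e-04  8.35174926e-02]
```

View pics/top10.png

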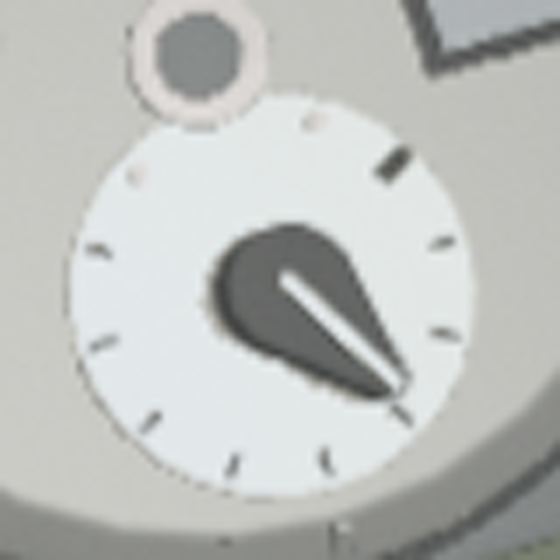

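View pics/scene10.png

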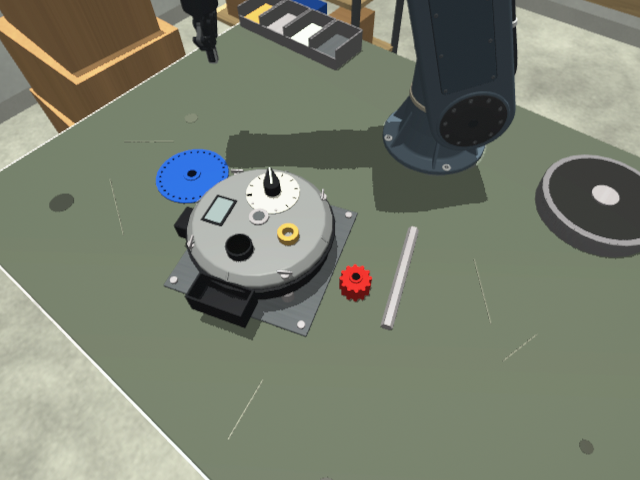

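View pics/top10f.png

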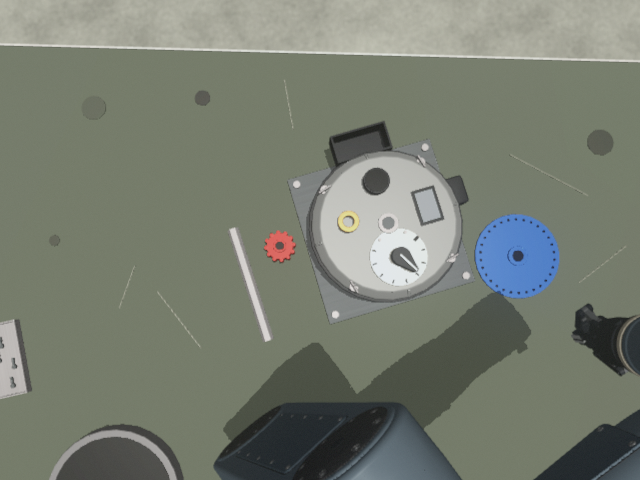

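The top view shows the pointer tip at (402,385) in the crop, on the third mark after the thick one (402,414). The collar, wheel, shaft and plate are at the same pixels as at the start, and the arm is clear. I'll hand in now.

```bash
python3 -c "
from plant import env
print(env.job_done())"
```

```text
the job is handed in; nothing more can be done
None
```

The selector is set at position 3 and the job is handed in, after about 15 s of the 64 s allowed.

- **To the stop:** the knob started at position 7. With the gripper shut, I pushed one side of the knob with the fingertips, anticlockwise to the end stop. The force there rose to about 14 N with no further movement, where a click takes only 3 to 4 N.
- **Three clicks:** I crossed to the other side and pushed clockwise one click at a time. Pictures after each click showed the pointer at positions 1, 2 and 3. I then backed off and moved the arm clear.
- **Last checks:** the final overhead picture shows the pointer on the third mark past the thick one. By eye, the loose parts look unmoved from the first picture. The arm was touching nothing, and no check failed or disagreed.

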